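Fit the good knob to the hob's valve and hold it pressed

TASK

The gas hob has lost its control knob. First set the spare knob with the red tags (a reject) upright in the grey tray with the red floor and let go of it; then fit the knob with the green tags fully onto the brass D-shaft of the hob, turned so that its flat matches the shaft's flat, press it all the way down against the valve's spring, and finish with the gripper on the knob still holding it pressed down. Leave the salt shaker and the tape roll where they stand.

Things in the scene. Friction and masses are not known exactly. Their poses are not given: they have to be found in the camera images.
- knob_green: Good knob, black with green tags, upright, 60 g. Round skirt 47 mm across, 20 mm high; on it a grip bar 42 mm long (local x), 12 mm wide (y), 20 to 42 mm above the underside. Origin: centre of the underside, z up. Bore in the underside: 17 mm deep, 14 mm across, with a flat 4 mm from the axis on the local -x side; a white line on the bar's -x end shows that side.
- knob_red: The reject knob: the same in every size, but with red tags.
- reject_tray: Fixed shallow square tray, grey with a red floor: 120 x 120 mm outside, 20 mm high, walls and floor 4 mm thick. Origin: centre of the underside; x and y along its sides.
- hob: Fixed portable steel gas hob 306 x 306 mm, flat panel 72 mm above the table, burner with a pan support (to 102 mm above the table) centred 50 mm to its local +x. Origin: centre of the underside; the valve stands 115 mm to its local -x side (the side nearest the robot).
- spindle_tip (a point): Centre of the top of the upright brass valve shaft, 30 mm above the hob's panel (black bezel 54 mm across, 4 mm high at its foot). Shaft 12 mm across, one flat 3 mm from its axis on the local -x side (white mark on the bezel there); top 3 mm chamfered; cannot turn. z up. A fully fitted knob rests on it, its underside 17 mm below this point.
- spindle (a joint): Travel of the valve shaft, 0 (up) to 0.006 m (pressed fully down, a hard stop). The spring takes about 4 N to start and 9 N at the end; the shaft springs up when it is let go.
- salt_shaker: White salt shaker 62 mm across, 127 mm high, standing loose; origin at the centre of its underside. To be left alone.
- tape_roll: Roll of tan tape 104 mm across, 25 mm high, lying loose; origin at the centre of its underside. To be left alone.
Not all that is in view belongs to the job. Leave any purple look-alike of the knob_red alone.

How it is judged:
On the way, in this order (a step that is already met when the one before it is completed fails the run):
1. the red-tagged knob stands upright in the tray, let go, and the green-tagged knob is not yet on the shaft (x of knob_red in the frame of reject_tray between -0.038 and 0.038 m and y of knob_red in the frame of reject_tray between -0.038 and 0.038 m and z of knob_red in the frame of reject_tray between 0 and 0.01 m and angle between knob_red's own z axis and vertical below 0.2 rad and contact force between the fingers and knob_red below 0.1 N and linear speed of knob_red below 0.03 m/s and distance between knob_green and spindle_tip above 0.05 m), for 0.2 s.
2. the green-tagged knob is fully on the D-shaft, flats matched (z of knob_green in the frame of spindle_tip below -0.0145 m and horizontal distance between knob_green and spindle_tip below 0.004 m and angle between the x axis of knob_green and the x axis of spindle_tip, either way round below 0.3 rad and angle between knob_green's own z axis and vertical below 0.15 rad), for 0.1 s.
At the end, for the whole second after the job is handed in: Green-tagged knob on the D-shaft (14.5 mm deep or more, within 4 mm, 0.3 rad turn, 0.15 rad tilt), gripper bearing on it over 2 N, valve held down over 4.5 of its 6 mm; red-tagged knob upright at rest on the tray floor, within 38 mm of its centre along x and y (all of step 2 and value of joint spindle above 0.0045 m and contact force between the fingers and knob_green above 2 N and contact force between knob_green and hob below 0.5 N and x of knob_red in the frame of reject_tray between -0.038 and 0.038 m and y of knob_red in the frame of reject_tray between -0.038 and 0.038 m and z of knob_red in the frame of reject_tray between 0 and 0.01 m and angle between knob_red's own z axis and vertical below 0.2 rad and linear speed of knob_red below 0.03 m/s); the arm keeps its last pose, push and grip.
It fails at once if the salt shaker is moved by more than 3 cm (distance of salt_shaker from where it was at the start of the episode above 0.03 m).
It fails at once if the tape roll is moved by more than 3 cm (distance of tape_roll from where it was at the start of the episode above 0.03 m).
It also fails if it takes over 54 s, if anything falls off the work surface, if the arm or the gripper's body presses on something with over 40 N, if the wrist force passes 120 N, or if a joint passes its speed limit or range.

ROBOT

A 7-joint arm with a two-finger parallel gripper is mounted at the origin on a cart in front of the work surface, level with it; the furniture and walls round the work are solid. World frame = base frame: x ahead of the robot, y to its left, z up, the work surface at z = 0. Lengths are in m, angles in rad, forces in N, time in s.
With the tool pointing down it reaches from about 0.425 to 0.875 m from the base axis. Payload 4.7 kg.
Tool frame: the origin (TCP) lies midway between the tips of the shut fingers; the grasp point (between the pads) lies 19 mm behind it; z points along the fingers, y is the line along which they close (so a half turn about z gives the same grasp; the last joint's range is limited). The gripper opens to 87 mm and grips with 3 to 60 N. Pads are 19 mm wide; open, the fingers measure 117 mm over their backs; the gripper's body (75 mm by 190 mm) begins 51 mm behind the grasp point.
Start: joints at [1.294, 0.321, -0.07, 1.45, 0.023, 1.371, -0.057], TCP at [0.186, -0.623, 0.223] pointing down, gripper open.
Joint ranges: [-2.86, 2.86], [-0.3, 2.09], [-1.38, 1.24], [0.06, 2.45], [-1.56, 4.7], [0.09, 2.05], [-2.69, 2.69]. Speed limits (rad/s): [2.57, 2.57, 3.14, 3.14, 3.14, 3.14, 3.14].

INTERFACE

Orientations are given as a unit quaternion [x, y, z, w].
In Python, from cell import env gives the robot as it stands.
- The arm moves only by the shell command python3 -m creep 'ROWS' [FORCE]. ROWS is a JSON object whose one key "targets" holds a list of rows, each a list of 3 entries, a list of its own where there are three numbers: the shift along the tool's x, y, z in cm, then the turn, a rotation vector about the tool's x, y, z in rad, then the closure, from 0 (fully open) to 1 (shut). In form: {"targets": [[[x, y, z], [rx, ry, rz], grip], ...]}. A call has 1 to 12 rows; each row is the pose to reach, as a shift and turn from the pose commanded when the call began, along the tool's axes at that moment; what a row does not reach only later rows make up. A row lasts 1/12 s, in which the tool goes at most 41.7 mm and 7.16 degrees, less where a joint would pass 70% of its speed; a pose out of reach is approached as far as the arm can. A call with a gripper value outside its range is refused whole. The fingers move at their own pace and stop on an object; FORCE is the grip in N (left out, the last holds). Time passes only in rows, so rows that repeat a pose let the fingers close. It gives the time, the measured TCP pose, the force, the opening and the grip force at its end, in the units of the state.
- env.sense(): the state, without advancing time (a new reading comes with each control period).
- env.grab_frame(name): name is "scene" or "top" or "wrist"; returns the picture (384x512x3 uint8, blue, green, red); there is no depth.
- env.get_calibration(name): a dict with "intrinsics" (3x3 intrinsics, pixels), "extrinsics" (4x4, takes a point from camera to world coordinates). Camera axes: x right, y up, looking along -z (the intrinsics and any distortion apply to the point x, -y, -z); pixel columns grow to the right and rows downward; lengths in m; the calibration is good to about 2 mm. The wrist camera is an equidistant fisheye: a pixel r from the principal point sees the ray r / f radians off the axis. A picture is of the moment at which its call begins: read the wrist's pose just before it. get_calibration takes no time and is no camera call; for the wrist camera it gives the pose at the moment of the call.
- env.hand_in(): hands the job in; it is judged then, once.
The state is a dict: "t": time; "joints": joint angles; "dq": joint speeds; "joint_efforts": joint torques, N m; "tcp_pos": TCP position; "tool_rot": TCP orientation; "force": force on the tool from outside, world axes, zero at the start; "wrist_torque": the same for the moment, N m; "opening": finger opening in m; "gripper_force": force on a finger pad.
Only numpy, scipy, OpenCV 4.12 (cv2) and the standard library are available. Lean on these libraries where they do the work, as an engineer would, in place of code of your own. Each camera call takes 0.05 s, during which the arm holds its last target. There are 200 camera calls.

## Working session

There is one attempt and no reset: what is moved stays moved. The work goes in short steps, Python scripts to look and compute and a shell command to move; the robot and the scene stay as the last step left them, time stands still between calls to the robot, and variables do not carry over. Pictures are saved under pics/ and viewed, at most 10 in all, crops included, and the job is handed in when it is done.

```bash
mkdir -p pics; ls; python3 - <<'E'
from cell import env
import cv2,numpy as np
np.set_printoptions(precision=4,suppress=True)
s=env.sense();print(s)
for n in("scene","top"):
    f=env.grab_frame(n);cv2.imwrite(f"pics/{n}0.png",f);c=env.get_calibration(n);print(n,np.array(c["intrinsics"]),np.array(c["extrinsics"]),[k for k in c])
E
```

```text
pics
{'t': 0.0, 'joints': array([ 1.2941,  0.3218, -0.0701,  1.4516,  0.0226,  1.3708, -0.0569]), 'dq': array([-0.0002,  0.001 ,  0.0006, -0.    , -0.0012,  0.0012,  0.0033]), 'joint_efforts': array([  0.0002, -49.1286,  -0.404 , -31.2524,  -0.0641,   0.0439,
         0.0002]), 'tcp_pos': array([ 0.1862, -0.6222,  0.2215]), 'tool_rot': array([ 0.9894,  0.1449, -0.0002, -0.0009]), 'force': array([-0.4079,  0.3561, -0.4205]), 'wrist_torque': array([-0.0022,  0.0502,  0.0283]), 'gripper_force': 0.0, 'opening': 0.0871402649893839}
scene [[391.5252   0.     251.3144]
 [  0.     391.5252 195.3982]
 [  0.       0.       1.    ]] [[-0.7351  0.3393 -0.5869 -0.0875]
 [-0.6779 -0.3537  0.6445  0.5789]
 [ 0.0111  0.8716  0.49    0.6105]
 [ 0.      0.      0.      1.    ]] ['intrinsics', 'extrinsics']
top [[454.5311   0.     255.9375]
 [  0.     454.5311 191.6984]
 [  0.       0.       1.    ]] [[-0.0151  0.9933 -0.1143  0.3973]
 [-0.9999 -0.0154 -0.0018 -0.1246]
 [-0.0035  0.1143  0.9934  1.3876]
 [ 0.      0.      0.      1.    ]] ['intrinsics', 'extrinsics']
```

```bash
python3 -c "
import cv2,numpy as np
a=cv2.imread('pics/scene0.png');b=cv2.imread('pics/top0.png')
cv2.imwrite('pics/t0b.png',cv2.resize(b,(800,600),interpolation=cv2.INTER_CUBIC))
cv2.imwrite('pics/s0b.png',cv2.resize(a,(800,600),interpolation=cv2.INTER_CUBIC))"
```

```text
(no output)
```

View pics/t0b.png

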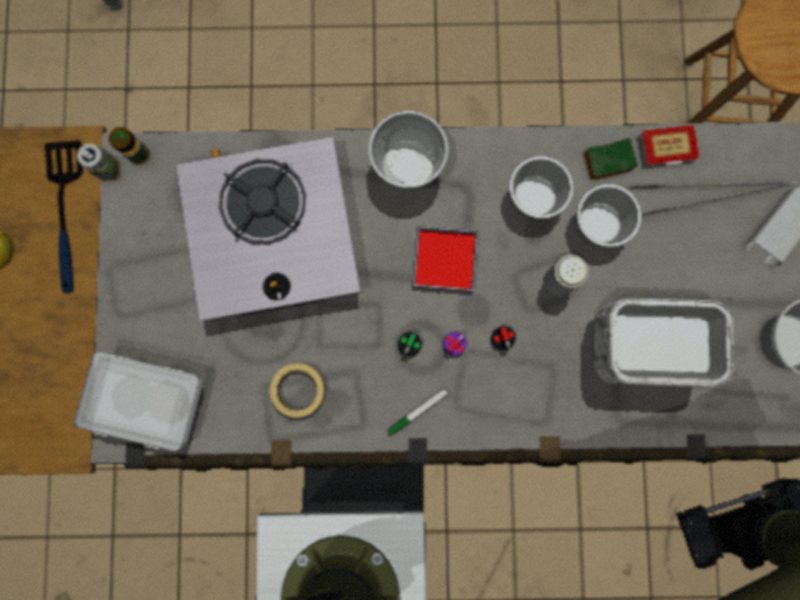

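View pics/s0b.png

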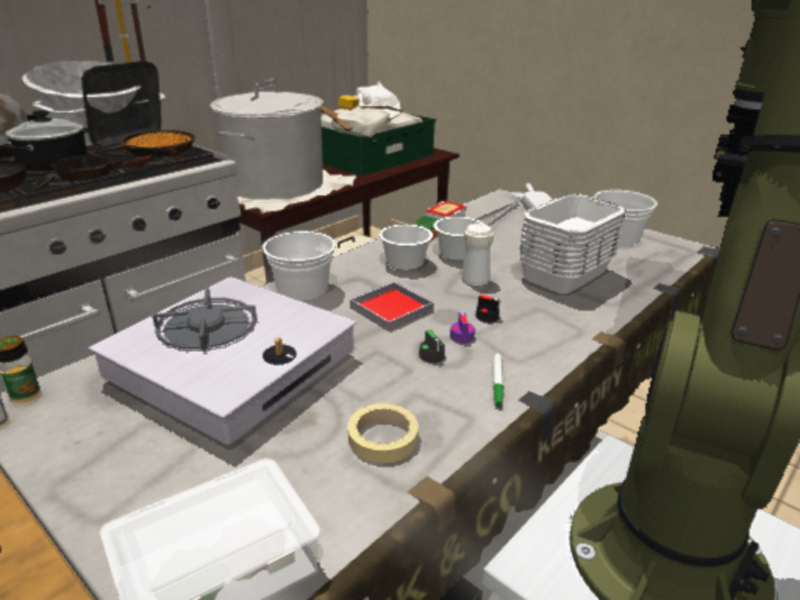

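The pictures (800x600 zoom, top view) show:
- Red candidates: the black knob with red tags at (503,338), and the purple look-alike at (455,344) to avoid. The tray's red floor at (445,260) and the red box at (670,146) are also red.
- Green candidates: the black knob with green tags at (410,344). The pen at (390,432) and the jar are also green.
- The valve is at (277,286), the shaker at (571,270) and the tape at (297,391).

I choose the black knobs, and will check them in a close crop.

```bash
cat > h.py <<'E'
import cv2,numpy as np
from cell import env
np.set_printoptions(precision=4,suppress=True)
def ray(cal,u,v,fish=False):
    K=np.array(cal["intrinsics"]);T=np.array(cal["extrinsics"])
    p=np.array([(u-K[0,2])/K[0,0],(v-K[1,2])/K[1,1]])
    if fish:
        r=np.hypot(*p);d=np.array([*(p*np.sin(r)/max(r,1e-9)),np.cos(r)])
    else: d=np.array([*p,1.])
    return T[:3,3],T[:3,:3]@(d*[1,-1,-1])
def onplane(cal,u,v,z,fish=False):
    o,d=ray(cal,u,v,fish);return (o+d*(z-o[2])/d[2])
def blobs(m,amin=4):
    n,l,s,c=cv2.connectedComponentsWithStats(m.astype(np.uint8))
    return [(c[i],s[i,4],l==i) for i in range(1,n) if s[i,4]>=amin]
def masks(f):
    h=cv2.cvtColor(f,cv2.COLOR_BGR2HSV).astype(int);H,S,V=h[...,0],h[...,1],h[...,2]
    return dict(red=((H<8)|(H>174))&(S>150)&(V>90),green=(H>45)&(H<85)&(S>120)&(V>50),purple=(H>125)&(H<160)&(S>100)&(V>50))
E
python3 - <<'E'
from h import *
f=cv2.imread('pics/top0.png');c=env.get_calibration("top")
for k,m in masks(f).items():
    for p,a,_ in blobs(m,3):
        if 100<p[0]<420 and 80<p[1]<290:print(k,p,a,onplane(c,*p,.042 if a<300 else .004))
r=cv2.resize(f[200:235,245:340],(760,280),interpolation=cv2.INTER_CUBIC)
g=cv2.resize(f[150:215,140:235],(380,260),interpolation=cv2.INTER_CUBIC)
s=cv2.imread('pics/scene0.png');q=cv2.resize(s[180:240,260:330],(380,260),interpolation=cv2.INTER_CUBIC)
cv2.imwrite('pics/crop0.png',np.vstack([r,np.hstack([g,q])]))
E
```

```text
red [284.7012 165.7506] 1235 [ 0.6357 -0.2121  0.004 ]
red [323.9362 213.4043] 47 [ 0.4843 -0.3227  0.042 ]
red [317.6 216.4] 15 [ 0.4757 -0.3036  0.042 ]
red [290.     220.6667] 9 [ 0.4644 -0.2217  0.042 ]
red [293.5 222.5] 4 [ 0.4588 -0.2319  0.042 ]
green [395.2627  97.3226] 217 [ 0.8352 -0.5514  0.042 ]
green [390.875  107.4844] 64 [ 0.8036 -0.5365  0.042 ]
green [262.3699 218.0959] 73 [ 0.4732 -0.1401  0.042 ]
green [254.6667 272.1875] 48 [ 0.3156 -0.1149  0.042 ]
purple [292.9474 216.5088] 57 [ 0.4765 -0.2307  0.042 ]
purple [288.0638 223.1277] 47 [ 0.4572 -0.2158  0.042 ]
```

View pics/crop0.png

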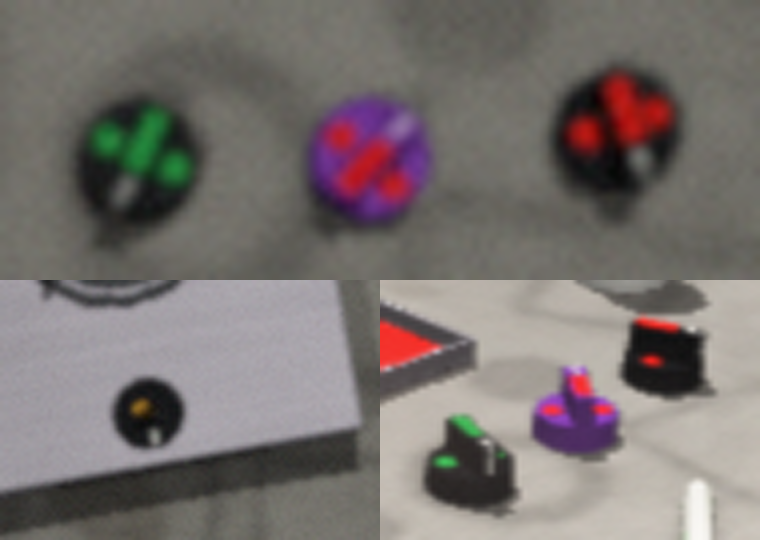

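The crop shows the green-tag black knob (top-left, white line at its lower-left end), the purple look-alike in the middle and the red-tag black knob on the right. It also shows the brass shaft in its black bezel, with a white mark at its lower edge. The choice is confirmed.

```bash
python3 - <<'E'
from h import *
f=cv2.imread('pics/top0.png');c=env.get_calibration("top");m=masks(f)
def dark(u,v,w,vmax):
    b=f.max(2)[v-w:v+w,u-w:u+w]<vmax
    b|= (m['red']|m['green'])[v-w:v+w,u-w:u+w]
    q=max(blobs(b),key=lambda x:x[1]); cnt=cv2.findContours(q[2].astype(np.uint8),0,1)[0][0]
    (x,y),r=cv2.minEnclosingCircle(cnt);return q[0]+[u-w,v-w],q[1],r,(x+u-w,y+v-w)
for n,u,v,z in(("red",322,216,.014),("green",262,220,.014),("bezel",177,183,.076)):
    ce,a,r,mc=dark(u,v,15,60);print(n,ce,a,r,onplane(c,*ce,z),onplane(c,*mc,z))
print("shaker top",onplane(c,571/1.5625,270/1.5625,.127),"container",[onplane(c,x/1.5625,y/1.5625,.1) for x,y in((600,305),(605,380))])
t=max(blobs(m['red']),key=lambda x:x[1]);rc=cv2.minAreaRect(cv2.findContours(t[2].astype(np.uint8),0,1)[0][0]);print("tray",rc,[onplane(c,*p,.004) for p in cv2.boxPoints(rc)])
print("hobcorners",[onplane(c,x/1.5625,y/1.5625,.072) for x,y in((179,166),(333,139),(358,291),(203,319))])
E
```

```text
red [321.0533 216.787 ] 169 8.778824806213379 [ 0.476  -0.3177  0.014 ] [ 0.4744 -0.3209  0.014 ]
green [261.5222 220.4111] 180 9.219644546508789 [ 0.4678 -0.1377  0.014 ] [ 0.4661 -0.1361  0.014 ]
bezel [176.6404 182.5225] 178 8.321758270263672 [0.5787 0.1083 0.076 ] [0.5773 0.1087 0.076 ]
shaker top [ 0.5909 -0.4301  0.127 ] container [array([ 0.5298, -0.4866,  0.1   ]), array([ 0.394 , -0.4892,  0.1   ])]
tray ((284.77301025390625, 165.61070251464844), (35.9512825012207, 34.69515609741211), 4.969741344451904) [array([ 0.5881, -0.1516,  0.004 ]), array([ 0.6961, -0.1628,  0.004 ]), array([ 0.6845, -0.2735,  0.004 ]), array([ 0.5767, -0.2613,  0.004 ])]
hobcorners [array([0.8117, 0.2953, 0.072 ]), array([0.8601, 0.0011, 0.072 ]), array([ 0.5659, -0.0443,  0.072 ]), array([0.5179, 0.2446, 0.072 ])]
```

```bash
python3 -m creep '{"targets": [[[36,-21,2],[0,0,0],0.5],[[36,-21,2],[0,0,0],0.5],[[36,-21,2],[0,0,0],0.5],[[36,-21,2],[0,0,0],0.5],[[36,-21,2],[0,0,0],0.5],[[36,-21,2],[0,0,0],0.5],[[36,-21,2],[0,0,0],0.5],[[36,-21,2],[0,0,0],0.5],[[36,-21,3],[0,0,0],0.5],[[36,-21,3],[0,0,0],0.5],[[36,-21,3],[0,0,0],0.5],[[36,-21,3],[0,0,0],0.5]]}'
python3 - <<'E'
from h import *
c=env.get_calibration("wrist");f=env.grab_frame("wrist");cv2.imwrite("pics/w1.png",f)
print(np.array(c["intrinsics"]),np.array(c["extrinsics"]))
E
```

```text
t: 1.1
tcp_pos: [0.4729, -0.3146, 0.1916]
tool_rot: [0.989, 0.148, -0.0, -0.001]
force: [0.2, -0.5, -0.5]
opening: 0.0436
gripper_force: 0.0
[[297.3186   0.     261.7317]
 [  0.     297.3186 186.5223]
 [  0.       0.       1.    ]] [[ 0.2945  0.9264  0.2347  0.5363]
 [-0.9557  0.2859  0.0705 -0.2944]
 [-0.0018 -0.245   0.9695  0.3528]
 [ 0.      0.      0.      1.    ]]
```

View pics/w1.png

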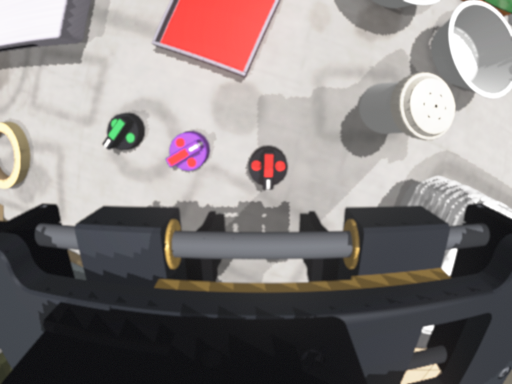

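The wrist view shows the red-tag knob at (268,167), with its white line pointing down. The green knob is at (125,132), purple at (188,151), the tray top-centre and the shaker at (430,105).

```bash
cat >> h.py <<'E'
def knob(f,c,col,u,v,w=25):
    m=masks(f)[col].copy();k=np.zeros_like(m);k[v-w:v+w,u-w:u+w]=1;m&=k
    b=sorted(blobs(m,8),key=lambda x:-x[1])
    for p,a,_ in b:print(col,p,a,"z20",onplane(c,*p,.020,True)[:2],"z42",onplane(c,*p,.042,True)[:2])
    d=((f.max(2)<75)&k)|m; q=max(blobs(d),key=lambda x:x[1])
    (x,y),r=cv2.minEnclosingCircle(cv2.findContours(q[2].astype(np.uint8),0,1)[0][0]);print("dark",q[0],q[1],(x,y),r,onplane(c,x,y,.02,True)[:2])
    wh=(f.min(2)>120)&k; hull=np.zeros(m.shape,np.uint8);cv2.circle(hull,(int(x+.5),int(y+.5)),int(r),1,-1);wh&=hull>0
    for p,a,_ in blobs(wh,3):print("white",p,a,onplane(c,*p,.042,True)[:2])
E
python3 - <<'E'
from h import *
f=cv2.imread("pics/w1.png");c=env.get_calibration("wrist")
knob(f,c,"red",268,167);knob(f,c,"green",125,132)
print(env.sense()["tcp_pos"],env.sense()["tool_rot"])
E
```

```text
red [268.2936 164.8257] 218 z20 [ 0.4805 -0.3212] z42 [ 0.4841 -0.3196]
red [279.686 165.593] 86 z20 [ 0.4834 -0.3339] z42 [ 0.4868 -0.3315]
red [255.8471 165.1294] 85 z20 [ 0.476  -0.3078] z42 [ 0.4799 -0.3071]
dark [264.3894 156.4631] 339 (267.0606994628906, 160.1878662109375) 17.080106735229492 [ 0.4852 -0.3183]
white [264.6897 146.3621] 58 [ 0.5018 -0.3102]
green [115.608  127.7588] 199 z20 [ 0.4728 -0.1309] z42 [ 0.4769 -0.1419]
green [129.8143 137.3286] 70 z20 [ 0.4662 -0.1528] z42 [ 0.4708 -0.1624]
dark [125.7294 131.3879] 946 (123.5820083618164, 132.83485412597656) 21.058359146118164 [ 0.4695 -0.1432]
white [107.9565 129.8522] 115 [ 0.4722 -0.1324]
white [132.0435 148.5109] 92 [ 0.4592 -0.1679]
white [112.7143 149.7143] 7 [ 0.4513 -0.1436]
[ 0.4712 -0.3173  0.1919] [ 0.9892  0.1463 -0.0006 -0.0003]
```

```bash
python3 -m creep '{"targets": [[[0.3,0.5,4],[0,0,0],0.5],[[0.3,0.5,8],[0,0,0],0.5],[[0.3,0.5,12],[0,0,0],0.5],[[0.3,0.5,15],[0,0,0],0.5],[[0.3,0.5,16.7],[0,0,0],0.5],[[0.3,0.5,16.7],[0,0,0],0.5],[[0.3,0.5,16.7],[0,0,0],0.5]]}' 25
python3 -m creep '{"targets": [[[0,0,0],[0,0,0],1],[[0,0,0],[0,0,0],1],[[0,0,0],[0,0,0],1],[[0,0,0],[0,0,0],1],[[0,0,0],[0,0,0],1],[[0,0,0],[0,0,0],1]]}' 25
```

```text
t: 1.73
tcp_pos: [0.4737, -0.3236, 0.025]
tool_rot: [0.99, 0.144, -0.001, -0.0]
force: [0.3, -0.1, 0.4]
opening: 0.0434
gripper_force: 0.0
t: 2.23
tcp_pos: [0.4756, -0.3223, 0.0261]
tool_rot: [0.989, 0.145, 0.0, 0.0]
force: [-0.4, -1.3, 4.0]
opening: 0.0118
gripper_force: 25.1
```

```bash
python3 -m creep '{"targets": [[[0,0,-4],[0,0,0],1],[[0,0,-8],[0,0,0],1],[[4,-1,-11],[0,0,0],1],[[8,-2.5,-11],[0,0,0],1],[[12,-4,-11],[0,0,0],1],[[16,-5,-11],[0,0,0],1],[[18,-5.9,-11],[0,0,0],1],[[18.2,-5.9,-10],[0,0,0],1],[[18.2,-5.9,-8],[0,0,0],1],[[18.2,-5.9,-8],[0,0,0],1],[[18.2,-5.9,-8],[0,0,0],1],[[18.2,-5.9,-8],[0,0,0],1]]}'
python3 - <<'E'
from h import *
c=env.get_calibration("wrist");s=env.sense();f=env.grab_frame("wrist");cv2.imwrite("pics/w2.png",f)
print(s["tcp_pos"],s["tool_rot"])
m=masks(f)
for p,a,_ in blobs(m['red'],30):print(p,a)
E
```

```text
t: 3.23
tcp_pos: [0.6324, -0.2144, 0.106]
tool_rot: [0.99, 0.144, -0.0, 0.0]
force: [0.4, 0.1, -0.1]
opening: 0.012
gripper_force: 25.0
[ 0.6324 -0.2144  0.106 ] [ 0.9895  0.1443 -0.0001  0.0002]
[258.3597 159.3817] 8754
[261.5661 214.4464] 560
[237.1176 210.817 ] 153
[286.0085 211.161 ] 118
```

View pics/w2.png

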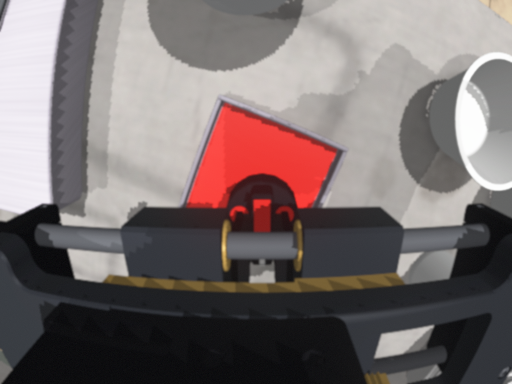

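The wrist view shows the red knob held over the tray, whose far corners at (222,105) and (340,153) lie where expected. Lower and release.

```bash
python3 - <<'E'
from h import *
c=env.get_calibration("wrist")
print(onplane(c,222,105,.004,True),onplane(c,340,153,.004,True))
E
python3 -m creep '{"targets": [[[0,0,3],[0,0,0],1],[[0,0,5.5],[0,0,0],1],[[0,0,7],[0,0,0],1],[[0,0,7.5],[0,0,0],1],[[0,0,7.5],[0,0,0],1],[[0,0,7.5],[0,0,0],1],[[0,0,7.5],[0,0,0],0.5],[[0,0,7.5],[0,0,0],0.5],[[0,0,7.5],[0,0,0],0.5],[[0,0,7.5],[0,0,0],0.5],[[0,0,4],[0,0,0],0.5],[[0,0,0],[0,0,0],0.5]]}'
```

```text
[ 0.6937 -0.1589  0.004 ] [ 0.6835 -0.2733  0.004 ]
t: 4.28
tcp_pos: [0.6299, -0.2128, 0.1026]
tool_rot: [0.989, 0.145, -0.003, -0.002]
force: [0.8, -0.9, 0.4]
opening: 0.0406
gripper_force: 0.0
```

```bash
python3 -m creep '{"targets": [[[0,0,-4],[0,0,0],0.5],[[-3,-3,-8],[0,0,0.1],0.5],[[-6,-6,-9],[0,0,0.22],0.5],[[-9,-8,-9],[0,0,0.34],0.5],[[-12,-10,-9],[0,0,0.46],0.5],[[-13.4,-11.9,-9],[0,0,0.58],0.5],[[-13.4,-11.9,-9],[0,0,0.65],0.5],[[-13.4,-11.9,-9],[0,0,0.65],0.5],[[-13.4,-11.9,-9],[0,0,0.65],0.5],[[-13.4,-11.9,-9],[0,0,0.65],0.5],[[-13.4,-11.9,-9],[0,0,0.65],0.5]]}'
python3 - <<'E'
from h import *
env.grab_frame("wrist")
c=env.get_calibration("wrist");s=env.sense();f=env.grab_frame("wrist");cv2.imwrite("pics/w3.png",f)
print(s["tcp_pos"],s["tool_rot"])
f2=env.grab_frame("top");cv2.imwrite("pics/top1.png",f2)
m=masks(f)
for k in m:
  for p,a,_ in blobs(m[k],20):print(k,p,a,onplane(c,*p,.02,True)[:2],onplane(c,*p,.042,True)[:2])
E
```

```text
t: 5.2
tcp_pos: [0.4709, -0.1383, 0.1954]
tool_rot: [0.984, -0.178, -0.0, -0.0]
force: [-0.4, 0.1, -0.8]
opening: 0.0432
gripper_force: 0.0
[ 0.4708 -0.1382  0.1953] [ 0.984  -0.1782 -0.0002 -0.0003]
red [269.2047  34.1887] 4670 [ 0.6155 -0.2004] [ 0.6101 -0.1978]
red [273.125    5.1923] 208 [ 0.648  -0.2174] [ 0.6405 -0.2137]
red [261.0706  17.9647] 85 [ 0.6374 -0.1988] [ 0.6306 -0.1963]
red [321.  142.5] 44 [ 0.4783 -0.2129] [ 0.4819 -0.2094]
red [335.7391 152.9752] 161 [ 0.4609 -0.2256] [ 0.4656 -0.2214]
green [261.5469 169.1562] 192 [ 0.4727 -0.1379] [ 0.4766 -0.1394]
green [249.5333 168.1067] 75 [ 0.4787 -0.1254] [ 0.4822 -0.1277]
green [272.7662 169.8961] 77 [ 0.4673 -0.1497] [ 0.4716 -0.1504]
green [288.8977 275.9205] 88 [ 0.3276 -0.122 ] [ 0.3411 -0.1245]
purple [328.7384 143.5374] 776 [ 0.4741 -0.2211] [ 0.478  -0.2172]
```

View pics/w3.png

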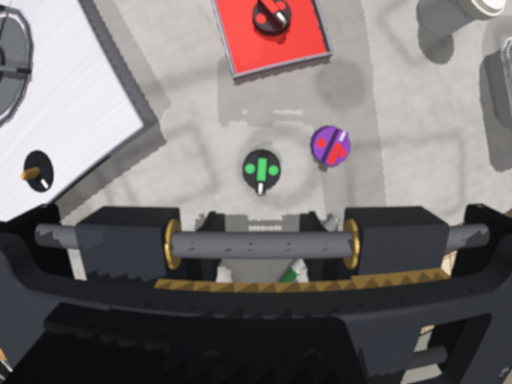

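The wrist view shows the red knob upright inside the tray at (270,18). The green knob is at (261,170), with its bar nearly in line with the tool, and purple at (330,145) is well clear. Grasp green.

```bash
python3 -m creep '{"targets": [[[0.2,-0.1,4],[0,0,0.07],0.5],[[0.2,-0.1,8],[0,0,0.07],0.5],[[0.2,-0.1,12],[0,0,0.07],0.5],[[0.2,-0.1,15],[0,0,0.07],0.5],[[0.2,-0.1,17],[0,0,0.07],0.5],[[0.2,-0.1,17.3],[0,0,0.07],0.5],[[0.2,-0.1,17.3],[0,0,0.07],0.5],[[0.2,-0.1,17.3],[0,0,0.07],0.5]]}' 45
python3 -m creep '{"targets": [[[0,0,0],[0,0,0],1],[[0,0,0],[0,0,0],1],[[0,0,0],[0,0,0],1],[[0,0,0],[0,0,0],1],[[0,0,0],[0,0,0],1],[[0,0,0],[0,0,0],1]]}' 45
```

```text
t: 6.02
tcp_pos: [0.4736, -0.138, 0.0235]
tool_rot: [0.977, -0.213, 0.001, -0.0]
force: [-0.3, 0.2, 1.1]
opening: 0.0435
gripper_force: 0.0
t: 6.52
tcp_pos: [0.4726, -0.1379, 0.0229]
tool_rot: [0.977, -0.213, 0.0, 0.0]
force: [0.0, 0.5, -0.3]
opening: 0.0115
gripper_force: 44.9
```

```bash
python3 -m creep '{"targets": [[[0,0,-4],[0,0,0],1],[[0,0,-8],[0,0,-0.1],1],[[0,0,-12],[0,0,-0.2],1],[[-1,-4,-14.7],[0,0,-0.3],1],[[-2,-8,-14.7],[0,0,-0.4],1],[[-3,-12,-14.7],[0,0,-0.5],1],[[-4,-16,-14.7],[0,0,-0.59],1],[[-5.4,-19.5,-14.7],[0,0,-0.59],1],[[-6.4,-22.9,-14.7],[0,0,-0.59],1],[[-6.4,-22.9,-14.7],[0,0,-0.59],1],[[-6.4,-22.9,-14.7],[0,0,-0.59],1],[[-6.4,-22.9,-14.7],[0,0,-0.59],1]]}'
python3 - <<'E'
from h import *
env.grab_frame("scene");env.grab_frame("scene")
c=env.get_calibration("wrist");s=env.sense();f=env.grab_frame("wrist");cv2.imwrite("pics/w4.png",f)
print(s["tcp_pos"],s["tool_rot"]); np.savez("c4.npz",intrinsics=c["intrinsics"],extrinsics=c["extrinsics"])
cv2.imwrite("pics/top2.png",env.grab_frame("top"));cv2.imwrite("pics/scene2.png",env.grab_frame("scene"))
E
python3 -c "
import cv2;f=cv2.imread('pics/w4.png');cv2.imwrite('pics/w4c.png',cv2.resize(f[40:265,110:410],(800,600),interpolation=cv2.INTER_CUBIC))"
```

```text
t: 7.52
tcp_pos: [0.5094, 0.0965, 0.1692]
tool_rot: [0.997, 0.08, -0.0, 0.0]
force: [0.5, -0.7, -0.0]
opening: 0.011
gripper_force: 45.0
[0.5096 0.0953 0.1692] [ 0.9969  0.079  -0.0003  0.0004]
```

View pics/w4c.png

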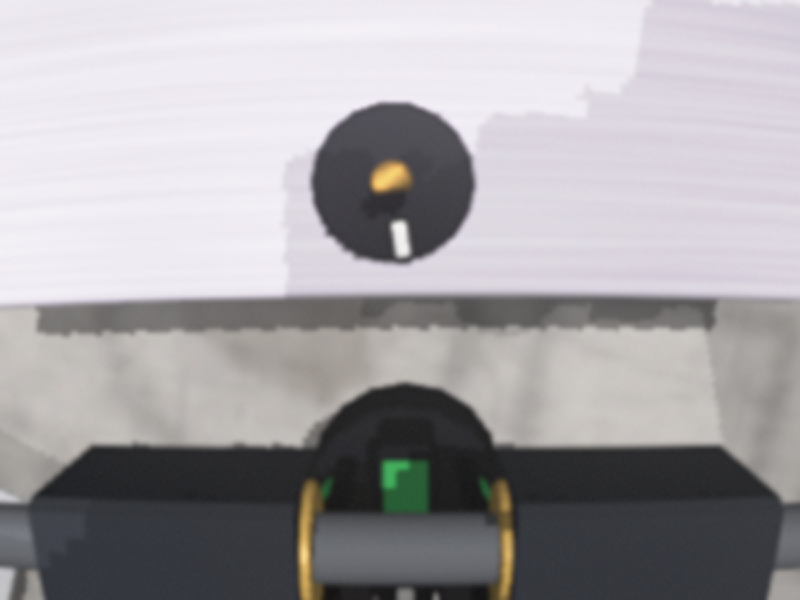

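The crop shows the bezel centred at (393,182), with its white mark at (401,239) and the brass tip at (391,178). The held green knob's skirt front edge is at (403,383).

```bash
python3 - <<'E'
from h import *
f=cv2.imread("pics/w4.png");c=np.load("c4.npz")
P=lambda x,y,z:onplane(c,x*.375+110,y*.375+40,z,True)
d=f.max(2)<90; roi=np.zeros_like(d);roi[70:145,220:295]=1
q=max(blobs(d&roi),key=lambda x:x[1]);h=cv2.convexHull(cv2.findContours(q[2].astype(np.uint8),0,1)[0][0])
pts=np.array([onplane(c,*p[0],.076,True)[:2] for p in h],np.float32)
A=np.c_[2*pts,np.ones(len(pts))];s=np.linalg.lstsq(A,(pts**2).sum(1),rcond=None)[0];ce=s[:2];r=np.sqrt(s[2]+ce@ce)
print("bezel",ce,"r",r)
hsv=cv2.cvtColor(f,cv2.COLOR_BGR2HSV);b=(hsv[...,0]>10)&(hsv[...,0]<28)&(hsv[...,1]>120)&roi
for p,a,_ in blobs(b,4):print("brass",p,a,onplane(c,*p,.102,True),onplane(c,*p,.098,True))
w=(f.min(2)>140)&roi&(cv2.drawContours(np.zeros(d.shape,np.uint8),[h],0,1,-1)>0)
for p,a,_ in blobs(w,4):
    m=onplane(c,*p,.076,True)[:2];v=ce-m;print("mark",p,a,m,np.hypot(*v),"yaw",np.arctan2(v[1],v[0]))
e=[P(40,304,.072),P(700,298,.072)];v=e[0]-e[1];print("edge yaw",np.arctan2(-v[0],v[1]),e)
t=np.array([.5096,.0953]);y=2*np.arctan2(.079,.9969);X=np.array([np.cos(y),np.sin(y)]);Y=np.array([np.sin(y),-np.cos(y)])
F=P(403,383,.1663)[:2]-t;print("tool yaw",y,"front skirt in tool",F@X,F@Y)
# top-view check
f=cv2.imread("pics/top0.png");ct=env.get_calibration("top");hsv=cv2.cvtColor(f,cv2.COLOR_BGR2HSV)[165:200,160:195]
for p,a,_ in blobs((hsv[...,0]>10)&(hsv[...,0]<28)&(hsv[...,1]>120),2):print("top brass",p,a,onplane(ct,p[0]+160,p[1]+165,.10))
fs=cv2.imread("pics/scene2.png");cs=env.get_calibration("scene");hsv=cv2.cvtColor(fs,cv2.COLOR_BGR2HSV)
for p,a,_ in blobs((hsv[...,0]>10)&(hsv[...,0]<28)&(hsv[...,1]>120),8):
    if abs(p[0]-178)<25 and abs(p[1]-220)<25:print("scene brass",p,a,onplane(cs,*p,.092))
E
```

```text
bezel [0.5781 0.1113] r 0.02477640522995569
brass [255.7009 106.0855] 117 [0.5795 0.1119 0.102 ] [0.5796 0.112  0.098 ]
mark [259.9351 129.1688] 77 [0.5611 0.1059] 0.017940735191988983 yaw 0.309603163095571
edge yaw 0.1645934112077251 [array([0.5214, 0.2283, 0.072 ]), array([0.5591, 0.0011, 0.072 ])]
tool yaw 0.15816079904123756 front skirt in tool 0.026655672421672313 -0.001222658488136707
top brass [14.9286 16.6071] 28 [0.5781 0.1089 0.1   ]
scene brass [177.7879 221.9394] 33 [0.5728 0.115  0.092 ]
```

```bash
python3 -m creep '{"targets": [[[3,-0.2,0],[0,0,-0.1],1],[[6,-0.4,1],[0,0,-0.13],1],[[7.1,-0.4,3],[0,0,-0.13],1],[[7.1,-0.4,3.5],[0,0,-0.13],1],[[7.1,-0.4,3.5],[0,0,-0.13],1],[[7.1,-0.4,3.5],[0,0,-0.13],1],[[7.1,-0.4,3.5],[0,0,-0.13],1],[[7.1,-0.4,3.5],[0,0,-0.13],1]]}'
python3 - <<'E'
from h import *
env.grab_frame("scene")
f=env.grab_frame("scene");s=env.sense();print(s["tcp_pos"],s["tool_rot"],s["force"])
cv2.imwrite("pics/s5.png",cv2.resize(f[165:265,110:250],(784,560),interpolation=cv2.INTER_CUBIC))
E
```

```text
t: 8.43
tcp_pos: [0.5791, 0.1123, 0.1358]
tool_rot: [0.989, 0.145, 0.001, 0.0]
force: [0.1, 0.2, -0.8]
opening: 0.0118
gripper_force: 45.0
[0.5792 0.1123 0.1356] [0.9895 0.1448 0.0008 0.0004] [-0.0448 -0.8009  1.0294]
```

View pics/s5.png

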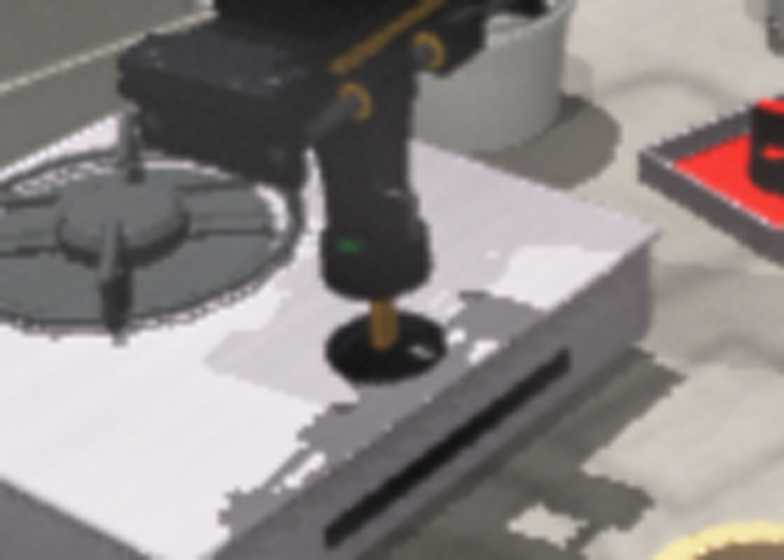

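The knob's bottom centre is at column 376 and the shaft at 384, so the knob sits about 3 mm to image left. I correct that and descend gently.

```bash
python3 -m creep '{"targets": [[[-0.2,0.3,0],[0,0,0],1],[[-0.2,0.3,0.4],[0,0,0],1],[[-0.2,0.3,0.8],[0,0,0],1],[[-0.2,0.3,1.0],[0,0,0],1],[[-0.2,0.3,1.2],[0,0,0],1],[[-0.2,0.3,1.3],[0,0,0],1],[[-0.2,0.3,1.4],[0,0,0],1],[[-0.2,0.3,1.5],[0,0,0],1],[[-0.2,0.3,1.5],[0,0,0],1]]}' 50
```

```text
t: 9.28
tcp_pos: [0.5788, 0.1098, 0.1197]
tool_rot: [0.989, 0.145, 0.001, -0.0]
force: [2.6, 1.5, 0.2]
opening: 0.0115
gripper_force: 50.0
```

```bash
python3 -m creep '{"targets": [[[0.1,0,0.2],[0,0,0],1],[[0.1,0,0.4],[0,0,0],1],[[0.1,0,0.6],[0,0,0],1],[[0.1,0,0.8],[0,0,0],1],[[0.1,0,0.9],[0,0,0],1],[[0.1,0,0.9],[0,0,0],1]]}' 55
```

```text
t: 9.78
tcp_pos: [0.579, 0.1098, 0.1103]
tool_rot: [0.989, 0.145, 0.0, -0.0]
force: [3.0, 3.0, -0.7]
opening: 0.012
gripper_force: 55.0
```

```bash
python3 -m creep '{"targets": [[[0.1,-0.1,0.1],[0,0,0],1],[[0.1,-0.1,0.2],[0,0,0],1],[[0.1,-0.1,0.3],[0,0,0],1],[[0.1,-0.1,0.4],[0,0,0],1],[[0.1,-0.1,0.4],[0,0,0],1],[[0.1,-0.1,0.4],[0,0,0],1]]}' 60
```

```text
t: 10.28
tcp_pos: [0.5793, 0.11, 0.1065]
tool_rot: [0.989, 0.145, -0.0, 0.0]
force: [-0.8, 0.2, 4.4]
opening: 0.0118
gripper_force: 60.0
```

Spring onset at about 0.107–0.108 with 4.4 N, and the lateral forces have vanished. Press on.

```bash
python3 -m creep '{"targets": [[[0,0,0.1],[0,0,0],1],[[0,0,0.2],[0,0,0],1],[[0,0,0.3],[0,0,0],1],[[0,0,0.4],[0,0,0],1],[[0,0,0.5],[0,0,0],1],[[0,0,0.6],[0,0,0],1],[[0,0,0.6],[0,0,0],1],[[0,0,0.6],[0,0,0],1]]}' 60
```

```text
t: 10.95
tcp_pos: [0.5794, 0.11, 0.1016]
tool_rot: [0.989, 0.145, -0.0, 0.001]
force: [-3.6, -1.0, 10.6]
opening: 0.0117
gripper_force: 60.0
```

```bash
python3 -m creep '{"targets": [[[0.05,0,0.1],[0,0,0],1],[[0.05,0,0.15],[0,0,0],1],[[0.05,0,0.15],[0,0,0],1],[[0.05,0,0.15],[0,0,0],1]]}' 60
python3 - <<'E'
from h import *
f=env.grab_frame("scene");s=env.sense();print(s["tcp_pos"],s["force"])
g=env.grab_frame("top")
cv2.imwrite("pics/s6.png",np.hstack([cv2.resize(f[155:265,110:300],(520,300),interpolation=cv2.INTER_CUBIC),cv2.resize(g[140:200,250:320],(280,300))]))
E
```

```text
t: 11.28
tcp_pos: [0.5796, 0.1101, 0.1015]
tool_rot: [0.989, 0.145, -0.001, 0.001]
force: [-6.8, -1.0, 20.1]
opening: 0.0115
gripper_force: 60.0
[0.5796 0.1101 0.1015] [-7.1254 -2.6214 19.0991]
```

View pics/s6.png

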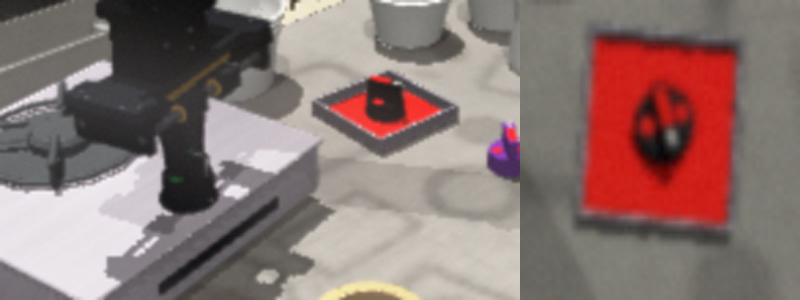

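Vertical force climbed to 20 N with no motion, so the valve is at its hard stop. The red knob stands upright in the tray's centre. I ease off slightly to lower the side load, then hand in.

```bash
python3 -m creep '{"targets": [[[-0.1,0,-0.1],[0,0,0],1],[[-0.1,0,-0.1],[0,0,0],1],[[-0.1,0,-0.1],[0,0,0],1],[[-0.1,0,-0.1],[0,0,0],1],[[-0.1,0,-0.1],[0,0,0],1]]}' 60
python3 -c "
from cell import env
s=env.sense();print(s['tcp_pos'],s['force'])
if s['force'][2]>8 and s['tcp_pos'][2]<.1025: print(env.hand_in())"
```

```text
t: 11.8
tcp_pos: [0.5794, 0.1101, 0.1016]
tool_rot: [0.989, 0.145, 0.0, 0.001]
force: [-3.7, -1.7, 12.2]
opening: 0.0113
gripper_force: 60.0
[0.57939304 0.11008734 0.10162274] [-3.70561835 -1.66481997 12.18940979]
the job is handed in; nothing more can be done
None
```

I handed the job in at about 11.8 s: the red-tagged knob stands upright in the tray, and the green-tagged knob is on the D-shaft, held down by the gripper at about 12 N against the valve's hard stop; hand-in returned no verdict.

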